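Flip the stencil leaf over onto the plaster medallion

TASK

The orange stencil leaf on the plywood marking-out board stands ajar on the empty half. Push it with the fingertips up and over its brass spine, then press it down gently until it lies fully flat over the white plaster medallion on the other half. Do not grip the leaf or let it slam, and leave the medallion and the other things where they are.

Things in the scene. Friction and masses are not known exactly. Their poses are not given: they have to be found in the camera images.
- board: plywood marking-out board, fixed to the table, 126 x 310 x 12 mm (x, y, z); origin at the centre of its underside, turned about z only. The spine runs along its x axis, in the middle; the leaf starts over the -y half, the medallion lies on the +y half. On each half, at x = +-46 mm, runs a wooden rest 10 mm wide, top 32 mm above the table, from 22 to 138 mm off the spine
- spine (a point): middle of the hinge axis (spine), 36 mm above the table; axes as the board's
- leaf_edge (a point): middle of the leaf's free outer edge, halfway through its thickness, 146 mm from the hinge axis; moves with the leaf. The leaf is a rigid plate 106 mm along the spine, 6 mm thick, reaching 8 to 146 mm off the axis, with a window (51 to 109 mm off the axis, 54 mm wide) crossed by thin bridges; the outer 38 mm are solid. Flat over the medallion, its upper face is 39 mm above the table
- stencil_leaf (a joint): angle of the orange stencil leaf about the spine: 0 = flat over the empty (-y) half, pi/2 = upright, pi (its stop) = flat over the medallion (+y half). Starts at 0.4 to 1.0, its free edge 9 to 16 cm above the table. The hinge is stiff: the leaf stays at any angle where it is left and takes about 2 N at the free edge to move. Leaf about 0.12 kg
- medallion: loose round white plaster medallion, 68 mm across, 15 mm high, lying on the board's 12 mm base between four brass pins, 80 mm from the spine on the +y half; origin at the centre of its underside. The flat leaf passes 6 mm above it. To be left alone
- pigment_jar: glass jar with red lid, 62 mm across, 86 mm high, origin at centre of underside; a bystander at the back
- sanding_block: sanding block, 54 x 98 x 28 mm, origin at centre of underside; a bystander at the back
- gypsum_star: white plaster star, 84 mm across, 18 mm high, origin at centre of underside; a bystander at the left
- wood_tool: carving chisel with wooden handle, 16 x 176 x 15 mm, origin at centre of underside; a bystander at the right
- bottle: water bottle, 58 mm across, 171 mm high, origin at centre of underside; a bystander at the back

How it is judged:
By the outcome, as a careful person would: the job done as asked, in the order asked, and still so for the second after the job is handed in, with the robot touching nothing.
It also fails if it takes over 43 s, if anything falls off the work surface, if the arm or the gripper's body presses on something with over 40 N, if the wrist force passes 120 N, or if a joint passes its speed limit or range.

ROBOT

A 6-joint arm with a two-finger parallel gripper is mounted at the origin on a cart in front of the work surface, level with it; the furniture and walls round the work are solid. World frame = base frame: x ahead of the robot, y to its left, z up, the work surface at z = 0. Lengths are in mm, angles in rad, forces in N, time in s.
With the tool pointing down it reaches from about 350 to 975 mm from the base axis. Payload 17.4 kg.
Tool frame: the origin (TCP) lies at the very end of the fingers, on their centre line; the grasp point (between the pads) lies 19 mm behind it; z points along the fingers, y is the line along which they close (so a half turn about z gives the same grasp; the last joint's range is limited). The gripper opens to 85 mm and grips with 20 to 120 N. Pads are 22 mm wide; open, the fingers measure 114 mm over their backs; the gripper's body (76 mm by 85 mm) begins 54 mm behind the grasp point. The pads swing forward as they close: fully open they stand 13 mm farther back than shut.
Start: joints at [-1.255, 0.116, 1.442, -0, 1.584, -0.038], TCP at [233.855, -633.202, 231.303] pointing down, gripper open.
Joint ranges: [-2.83, 2.83], [-0.83, 2.19], [0.07, 2.5], [-1.14, 4.28], [0.01, 3], [-2.97, 2.97]. Speed limits (rad/s): [1.89, 1.89, 2.22, 3.14, 3.14, 3.14].

INTERFACE

Orientations are given as [roll, pitch, yaw] about the fixed x, y, z axes, in that order (R = Rz(yaw) Ry(pitch) Rx(roll)).
In Python, from bench import env gives the robot as it stands.
- The arm moves only by the tool jog_arm, never from a script. Its argument "moves" is a list of rows, each a list of 3 entries, a list of its own where there are three numbers: the turn, a rotation vector about the world's x, y, z in units of 8 degrees (1.0 is 8 degrees), then the shift along the world's x, y, z in units of 30 mm (1.0 is 30 mm), then the gripper command: -1 is fully open, 1 is shut, values between are in proportion. A call has 1 to 8 rows; each row is the pose to reach, as a shift and turn from the pose commanded when the call began; what a row does not reach only later rows make up. A row lasts 1/8 s, in which the tool goes at most 62.5 mm and 10.7 degrees, less where a joint would pass 70% of its speed; a pose out of reach is approached as far as the arm can. A call with a gripper value outside its range is refused whole. The fingers move at their own pace and stop on an object; the grip force is fixed at half the most. Time passes only in rows, so rows that repeat a pose let the fingers close. It gives the time, the measured TCP pose, the force, the opening and the grip force at its end, in the units of the state.
- env.observe(): the state, without advancing time (a new reading comes with each control period).
- env.snapshot(name): name is "scene" or "top" or "wrist"; returns the picture (420x560x3 uint8, red, green, blue); there is no depth.
- env.calibration(name): a dict with "K" (3x3 intrinsics, pixels), "R" (3x3) and "t" (3): a world point X has camera coordinates R X + t; the wrist camera has in their place "tool_from_camera" (4x4, takes a point from camera to tool coordinates, whose origin is the TCP and whose axes are the flange's). Camera axes: x right, y down, z forward; pixel columns grow to the right and rows downward; lengths in mm; the calibration is good to about 2 mm. A picture is of the moment at which its call begins: read the wrist's pose just before it. calibration takes no time and is no camera call.
- env.close_job(): hands the job in; it is judged then, once.
The state is a dict: "time_s": time; "q": joint angles; "qvel": joint speeds; "tau": joint torques, N m; "tcp_pos": TCP position; "tcp_rot": TCP orientation; "wrist_force": force on the tool from outside, world axes, zero at the start; "wrist_torque": the same for the moment, N m; "opening": finger opening in mm; "gripper_force": force on a finger pad.
Only numpy, scipy, OpenCV 4.12 (cv2) and the standard library are available. Lean on these libraries where they do the work, as an engineer would, in place of code of your own. Each camera call takes 0.05 s, during which the arm holds its last target. There are 200 camera calls.

## Working session

There is one attempt and no reset: what is moved stays moved. The work goes in short steps, Python scripts to look and compute and a tool call to move; the robot and the scene stay as the last step left them, time stands still between calls to the robot, and variables do not carry over. Pictures are saved under pics/ and viewed, at most 10 in all, crops included, and the job is handed in when it is done.

Besides the shell and the picture viewer there is one more tool, called after ">>>" as name(argument=value, ...), one argument or row to a line, values as JSON. jog_arm: Moves the arm, as the interface text tells. Its arguments: {"type":"object","properties":{"moves":{"type":"array","items":{"type":"array"}}},"required":["moves"]}

```bash
mkdir -p pics; python3 - <<'E'
from bench import env
import cv2
for n in("scene","top"):
    p=env.snapshot(n); cv2.imwrite(f"pics/{n}0.png",cv2.resize(p[:,:,::-1],(800,600),interpolation=cv2.INTER_CUBIC))
    c=env.calibration(n); print(n,c["K"].tolist(),(-c["R"].T@c["t"]).round(),c["R"].round(2).tolist())
s=env.observe();print(s["time_s"],s["tcp_pos"],s["tcp_rot"],s["opening"])
E
```

```text
scene [[424.4726394805031, 0.0, 276.720997456185], [0.0, 424.4726394805031, 208.37240675962752], [0.0, 0.0, 1.0]] [203. 626. 864.] [[-0.82, -0.57, 0.01], [-0.42, 0.61, -0.67], [0.37, -0.55, -0.74]]
top [[476.66035334997014, 0.0, 282.2823154140849], [0.0, 476.66035334997014, 207.72715836305576], [0.0, 0.0, 1.0]] [ 518.   10. 1143.] [[0.01, -1.0, 0.02], [-1.0, -0.02, -0.09], [0.09, -0.02, -1.0]]
0.1 [ 233.80977884 -633.01276207  230.64369902] [-3.14054877e+00 -4.93586047e-05  3.53831452e-01] 85.35372434088222
```

View pics/scene0.png

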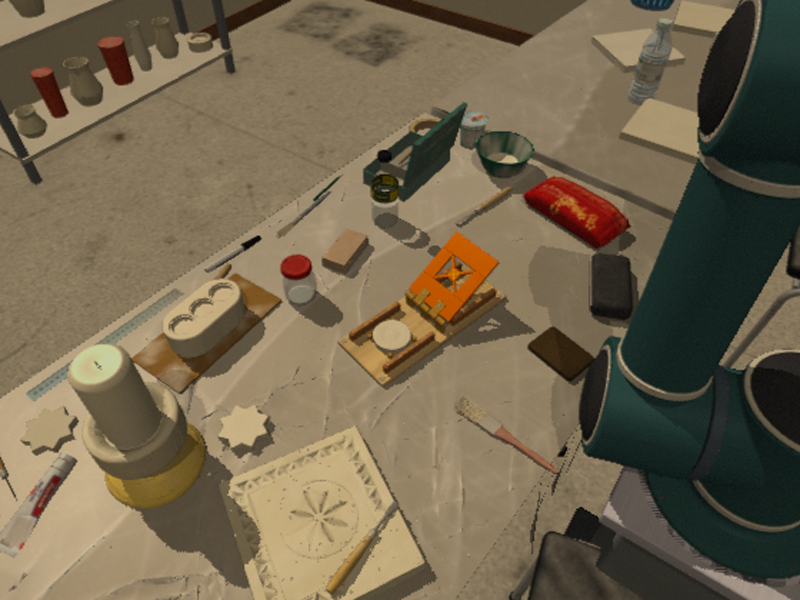

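View pics/top0.png

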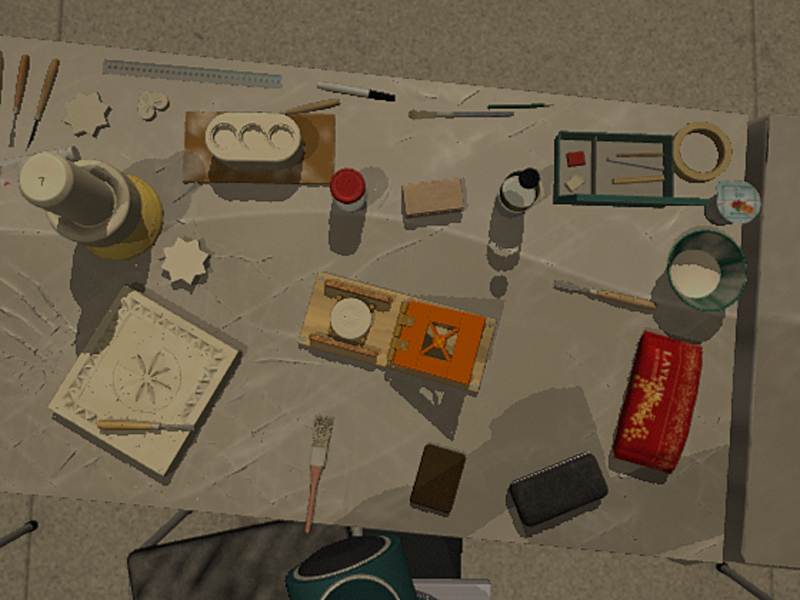

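The scene view shows the leaf ajar over the half towards -y, with its free edge at about (455,235)-(498,265). In the top view the board spans about (300,345) to (495,390). I'll enlarge both next.

```bash
python3 - <<'E'
from bench import env
import cv2
p=env.snapshot("top")[180:285,205:355,::-1]; cv2.imwrite("pics/topc.png",cv2.resize(p,None,fx=5,fy=5,interpolation=cv2.INTER_CUBIC))
p=env.snapshot("scene")[158:272,232:360,::-1]; cv2.imwrite("pics/scec.png",cv2.resize(p,None,fx=5,fy=5,interpolation=cv2.INTER_CUBIC))
E
```

```text
(no output)
```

View pics/topc.png

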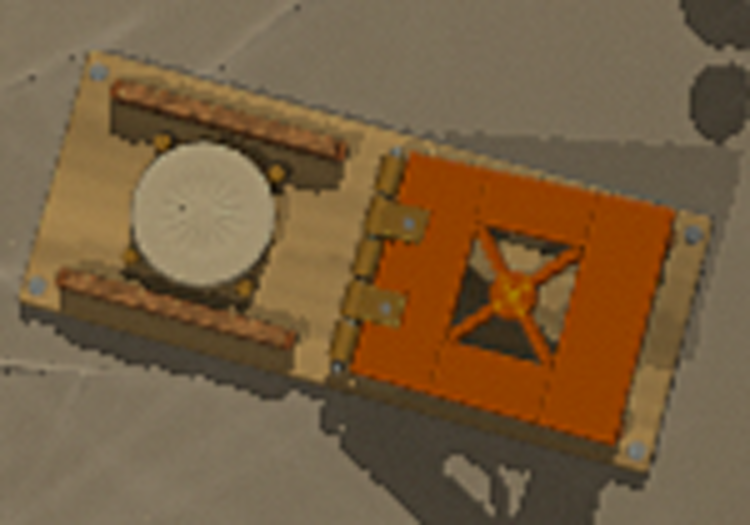

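View pics/scec.png

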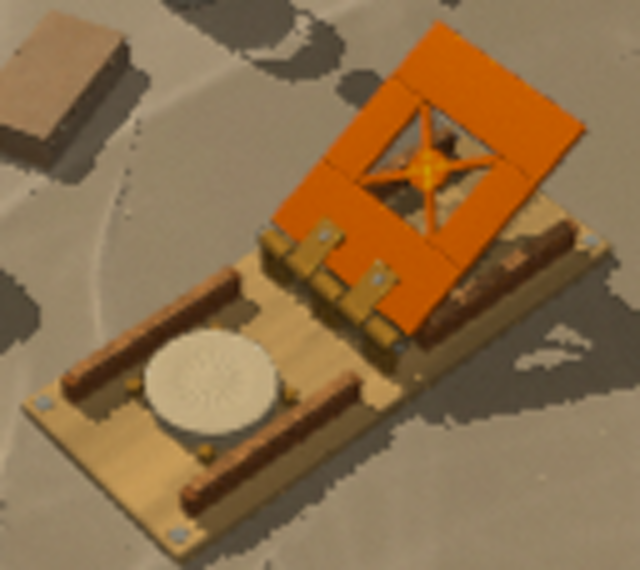

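The crops give clear corners. Top crop: board at (92,52), (22,305), (710,215) and (648,468); leaf outer edge at (676,208) and (616,442). Scene crop: leaf outer edge at (438,20) and (585,128). I'll fit the board pose and leaf angle to these.

```bash
cat > h.py <<'E'
from bench import env
import numpy as np
def spine_frame(p):
    x,y,w=p[:3]; c,s=np.cos(w),np.sin(w)
    return lambda b: np.array([x+c*b[0]-s*b[1], y+s*b[0]+c*b[1], b[2]])
def leaf(r,bx,th,off=3):
    return [bx,-r*np.cos(th)+off*np.sin(th),36+r*np.sin(th)+off*np.cos(th)]
E
python3 - <<'E'
from h import *
from scipy.optimize import least_squares
T=[("b",63,155,92,52),("b",-63,155,22,305),("b",63,-155,710,215),("b",-63,-155,648,466),("l",53,146,676,208),("l",-53,146,616,442),("l",53,8,408,152),("l",-53,8,352,375)]
S=[("b",63,155,22,402),("b",-63,155,181,552),("b",-63,-155,608,245),("l",53,146,438,20),("l",-53,146,585,128),("l",53,8,272,222),("l",-53,8,412,334)]
def res(p):
    F=spine_frame(p);o=[]
    for n,L,ox,oy in(("top",T,205,180),("scene",S,232,158)):
        c=env.calibration(n)
        for k,a,b,u,v in L:
            X=F([a,b,12] if k=="b" else leaf(b,a,p[3])); q=np.array(c["K"])@(c["R"]@X+c["t"])
            o+=list(q[:2]/q[2]-[ox+u/5-.4,oy+v/5-.4])
    return np.array(o)
r=least_squares(res,[480,0,-.2,.7]); print(r.x,r.fun.reshape(-1,2).round(1).tolist())
F=spine_frame(r.x)
for a in(53,0,-53): print(F(leaf(146,a,r.x[3],0)).round())
print(F([0,146,36]).round(), env.observe()["q"])
E
```

```text
[ 5.60039919e+02 -6.37098486e-02 -2.43563025e-01  5.32075634e-01] [[-1.2, -0.8], [-1.3, -0.2], [1.0, -0.2], [0.4, 1.2], [0.2, -0.6], [0.1, 0.2], [-0.1, -0.7], [-0.6, -0.8], [-0.1, -0.1], [0.6, 1.2], [1.6, -0.7], [0.2, -0.1], [0.8, -0.5], [-0.5, -0.7], [-0.1, 0.1]]
[ 581. -135.  110.]
[ 530. -122.  110.]
[ 478. -109.  110.]
[595. 142.  36.] [-1.25480695e+00  1.16299853e-01  1.44196479e+00  3.50768714e-06
  1.58398442e+00 -3.77810460e-02]
```

The fit is good, within about 1.5 px: spine at (560, 0), yaw -0.244, leaf angle 0.53 and edge height 110 mm, all consistent with the ranges given. Next I'll work out the approach, with the fingers shut and tilted 45° towards the leaf.

```bash
cat >> h.py <<'E'
from scipy.spatial.transform import Rotation as R
P=[560.04,-.06,-.2436,.532]; F=spine_frame(P)
def Rt(a): return R.from_rotvec(a*np.array([np.cos(P[2]),np.sin(P[2]),0]))*R.from_euler("xyz",[np.pi,0,P[2]])
def go(b,a):  # units from measured pose
    s=env.observe(); d=(Rt(a)*R.from_euler("xyz",s["tcp_rot"]).inv()).as_rotvec()
    print((np.degrees(d)/8).round(2).tolist(),((F(b)-s["tcp_pos"])/30).round(2).tolist())
E
python3 - <<'E'
from h import *
go([0,-210,200],np.radians(45)); go([0,-210,200],0)
E
```

```text
[5.69, 0.31, -4.05] [9.19, 14.31, -1.03]
[-0.0, -0.0, -4.28] [9.19, 14.31, -1.03]
```

>>> jog_arm(
  moves=[
    [[0,0,-1],[1.2,2,0],1],
    [[0,0,-2],[2.4,4,0],1],
    [[0,0,-3],[3.6,6,0],1],
    [[0,0,-4.28],[5,8,0],1],
    [[1.5,0.1,-4.2],[6.2,10,-0.2],1],
    [[3,0.2,-4.15],[7.6,12,-0.5],1],
    [[4.5,0.25,-4.1],[9.19,14.31,-1.03],1],
    [[5.69,0.31,-4.05],[9.19,14.31,-1.03],1],
  ],
)

```text
time_s: 1.2
tcp_pos: [502.9, -214.0, 203.0]
tcp_rot: [-2.386, -0.001, -0.243]
wrist_force: [0.9, -0.1, -0.7]
opening: 0.3
gripper_force: 0.0
```

```bash
python3 - <<'E'
from h import *
go([0,-210,200],np.radians(45)); s=env.observe(); print(s["q"],s["opening"],s["wrist_force"])
E
```

```text
[0.21, -0.04, -0.01] [0.22, 0.34, -0.1]
[-0.77140517  0.02485529  1.7127138   0.6525649   1.79180868  1.06035962] 0.2500438964626325 [ 0.93176982 -0.08388171 -0.74151961]
```

>>> jog_arm(
  moves=[
    [[0,0,0],[0,0,-1.5],1],
    [[0,0,0],[0,0,-3],1],
    [[0,0,0],[0,0,-4.5],1],
    [[0,0,0],[0.25,1,-4.5],1],
    [[0,0,0],[0.5,2,-4.5],1],
    [[0,0,0],[0.76,3.07,-4.5],1],
    [[0,0,0],[0.76,3.07,-4.5],1],
  ],
)

```text
time_s: 2.08
tcp_pos: [524.6, -121.6, 67.5]
tcp_rot: [-2.392, -0.001, -0.24]
wrist_force: [1.1, -0.0, 0.7]
opening: 0.0
gripper_force: 0.0
```

```bash
python3 - <<'E'
from h import *
import cv2
go([0,-115,65],np.radians(45)); s=env.observe(); print(s["wrist_force"])
a=env.snapshot("scene")[110:290,222:402,::-1]; b=env.snapshot("top")[160:340,205:385,::-1]
cv2.imwrite("pics/chk1.png",cv2.resize(np.hstack([a,b]),(800,400),interpolation=cv2.INTER_CUBIC))
E
```

```text
[0.25, -0.06, -0.02] [0.26, 0.33, -0.08]
[ 1.05603916 -0.01061989  0.6903906 ]
```

View pics/chk1.png

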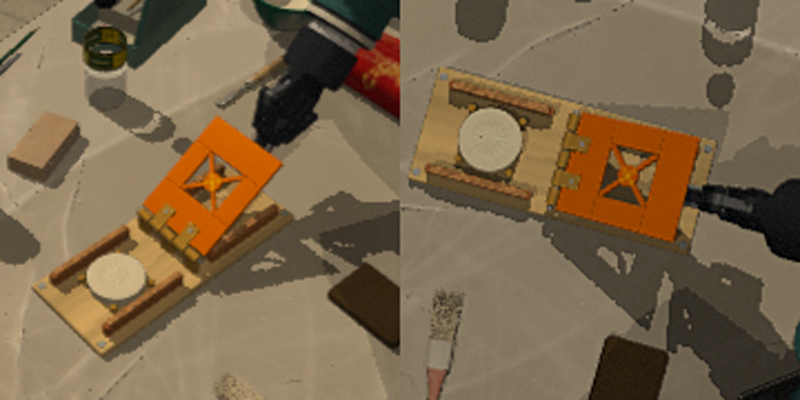

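The fingertips are under the leaf's free edge, seen at about (262,140) on the left and (700,195) on the right. Nothing is touched yet. Next I'll compute the arc waypoints.

```bash
cat >> h.py <<'E'
def tip(th,a,r=122,ex=0):
    k=3+11*abs(np.sin(th+a))-ex
    return [0,-r*np.cos(th)-k*np.sin(th),36+r*np.sin(th)-k*np.cos(th)]
def arc(ths,ex=0):
    s=env.observe(); print(s["tcp_pos"].round(1),s["wrist_force"].round(1))
    B=R.from_euler("xyz",s["tcp_rot"])
    for t in ths:
        a=np.interp(t,[70,150],[42,20]); t,a=np.radians([t,a])
        print((np.degrees((Rt(a)*B.inv()).as_rotvec())/8).round(2).tolist(),((F(tip(t,a,ex=ex))-s["tcp_pos"])/30).round(2).tolist())
E
python3 - <<'E'
from h import *
arc([32,37,42,47,52,57,62,67])
E
```

```text
[ 524.5 -123.3   67.6] [-1.2  0.1 -1. ]
[-0.11, 0.04, -0.01] [0.29, 0.53, 0.72]
[-0.11, 0.04, -0.01] [0.33, 0.69, 1.03]
[-0.11, 0.04, -0.01] [0.38, 0.87, 1.32]
[-0.11, 0.04, -0.01] [0.43, 1.08, 1.6]
[-0.11, 0.04, -0.01] [0.49, 1.32, 1.87]
[-0.11, 0.04, -0.01] [0.56, 1.58, 2.11]
[-0.11, 0.04, -0.01] [0.63, 1.86, 2.32]
[-0.11, 0.04, -0.01] [0.7, 2.17, 2.52]
```

>>> jog_arm(
  moves=[
    [[0,0,0],[0.15,0.26,0.36],1],
    [[0,0,0],[0.29,0.53,0.72],1],
    [[0,0,0],[0.33,0.69,1.03],1],
    [[0,0,0],[0.38,0.87,1.32],1],
    [[0,0,0],[0.43,1.08,1.6],1],
    [[0,0,0],[0.49,1.32,1.87],1],
    [[0,0,0],[0.56,1.58,2.11],1],
    [[0,0,0],[0.63,1.86,2.32],1],
  ],
)

```text
time_s: 3.18
tcp_pos: [543.6, -66.9, 137.6]
tcp_rot: [-2.392, -0.001, -0.242]
wrist_force: [-0.8, -1.0, -1.8]
opening: 0.0
gripper_force: 0.9
```

```bash
python3 - <<'E'
from h import *
arc([62,67,72,77,82,87,92,97,102])
E
```

```text
[543.6 -66.9 137.6] [-0.8 -1.  -1.8]
[-0.12, 0.03, -0.01] [-0.01, -0.02, -0.01]
[-0.12, 0.03, -0.01] [0.07, 0.29, 0.18]
[-0.18, 0.05, -0.01] [0.14, 0.6, 0.35]
[-0.35, 0.09, -0.01] [0.23, 0.94, 0.48]
[-0.52, 0.13, -0.01] [0.31, 1.28, 0.58]
[-0.68, 0.18, -0.01] [0.4, 1.63, 0.65]
[-0.85, 0.22, -0.01] [0.49, 1.99, 0.69]
[-1.02, 0.26, -0.01] [0.58, 2.35, 0.7]
[-1.18, 0.3, -0.01] [0.67, 2.71, 0.67]
```

Contact force is about 2 N, so the leaf is moving as expected. I'll keep following the arc.

>>> jog_arm(
  moves=[
    [[-0.12,0.03,0],[0.07,0.29,0.18],1],
    [[-0.18,0.05,0],[0.14,0.6,0.35],1],
    [[-0.35,0.09,0],[0.23,0.94,0.48],1],
    [[-0.52,0.13,0],[0.31,1.28,0.58],1],
    [[-0.68,0.18,0],[0.4,1.63,0.65],1],
    [[-0.85,0.22,0],[0.49,1.99,0.69],1],
    [[-1.02,0.26,0],[0.58,2.35,0.7],1],
    [[-1.18,0.3,0],[0.67,2.71,0.67],1],
  ],
)

```text
time_s: 4.18
tcp_pos: [563.8, 14.6, 157.2]
tcp_rot: [-2.563, 0.0, -0.242]
wrist_force: [0.8, -2.2, -1.2]
opening: -0.2
gripper_force: 0.8
```

```bash
python3 - <<'E'
from h import *
import cv2
arc([102,107,112,117,122,127,132,137,142])
a=env.snapshot("scene")[110:290,222:402,::-1]; b=env.snapshot("top")[130:310,165:345,::-1]
cv2.imwrite("pics/chk2.png",cv2.resize(np.hstack([a,b]),(800,400),interpolation=cv2.INTER_CUBIC))
E
```

```text
[563.8  14.6 157.2] [ 0.8 -2.2 -1.2]
[0.01, -0.0, -0.01] [-0.0, -0.01, 0.01]
[-0.16, 0.04, -0.01] [0.08, 0.35, -0.05]
[-0.33, 0.08, -0.01] [0.17, 0.7, -0.15]
[-0.49, 0.12, -0.01] [0.26, 1.04, -0.28]
[-0.66, 0.16, -0.01] [0.34, 1.37, -0.44]
[-0.83, 0.2, -0.01] [0.42, 1.68, -0.63]
[-0.99, 0.24, -0.01] [0.49, 1.97, -0.86]
[-1.16, 0.29, -0.01] [0.56, 2.25, -1.11]
[-1.33, 0.33, -0.01] [0.62, 2.5, -1.38]
```

View pics/chk2.png

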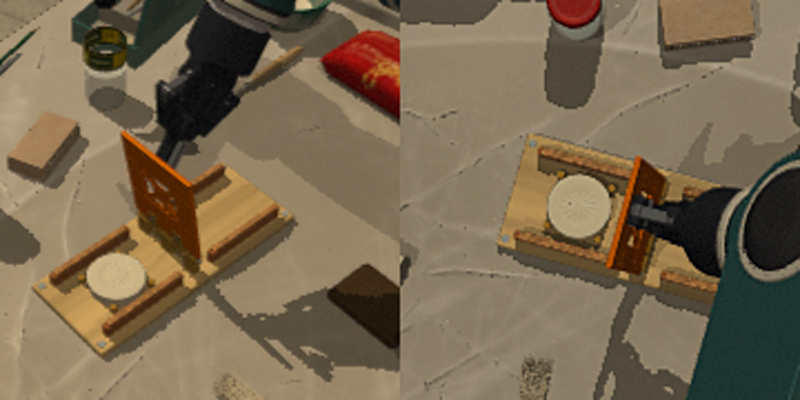

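The leaf is just past upright, at left (160,195), with the fingertips on its rear face. Continuing.

>>> jog_arm(
  moves=[
    [[-0.16,0.04,0],[0.08,0.35,-0.05],1],
    [[-0.33,0.08,0],[0.17,0.7,-0.15],1],
    [[-0.49,0.12,0],[0.26,1.04,-0.28],1],
    [[-0.66,0.16,0],[0.34,1.37,-0.44],1],
    [[-0.83,0.2,0],[0.42,1.68,-0.63],1],
    [[-0.99,0.24,0],[0.49,1.97,-0.86],1],
    [[-1.16,0.29,0],[0.56,2.25,-1.11],1],
    [[-1.33,0.33,0],[0.62,2.5,-1.38],1],
  ],
)

```text
time_s: 5.28
tcp_pos: [582.3, 89.4, 115.3]
tcp_rot: [-2.755, 0.0, -0.242]
wrist_force: [-0.1, -2.0, 0.4]
opening: 0.0
gripper_force: 0.5
```

```bash
python3 - <<'E'
from h import *
arc([142,146,150,154,158,162,166,169,172,176,180])
E
```

```text
[582.3  89.4 115.3] [-0.1 -2.   0.4]
[0.0, -0.0, -0.01] [0.0, 0.01, 0.02]
[-0.13, 0.03, -0.01] [0.05, 0.19, -0.22]
[-0.26, 0.06, -0.01] [0.09, 0.36, -0.47]
[-0.26, 0.06, -0.01] [0.12, 0.51, -0.74]
[-0.26, 0.06, -0.01] [0.16, 0.64, -1.01]
[-0.26, 0.06, -0.01] [0.18, 0.74, -1.28]
[-0.26, 0.06, -0.01] [0.2, 0.81, -1.52]
[-0.26, 0.06, -0.01] [0.21, 0.86, -1.71]
[-0.26, 0.06, -0.01] [0.22, 0.9, -1.9]
[-0.26, 0.06, -0.01] [0.23, 0.94, -2.16]
[-0.26, 0.06, -0.01] [0.24, 0.96, -2.42]
```

>>> jog_arm(
  moves=[
    [[-0.13,0.03,0],[0.05,0.19,-0.22],1],
    [[-0.26,0.06,0],[0.09,0.36,-0.47],1],
    [[-0.26,0.06,0],[0.12,0.51,-0.74],1],
    [[-0.26,0.06,0],[0.16,0.64,-1.01],1],
    [[-0.26,0.06,0],[0.18,0.74,-1.28],1],
    [[-0.26,0.06,0],[0.2,0.81,-1.52],1],
    [[-0.26,0.06,0],[0.21,0.86,-1.71],1],
    [[-0.26,0.06,0],[0.22,0.9,-1.9],1],
  ],
)

```text
time_s: 6.28
tcp_pos: [588.8, 115.8, 58.5]
tcp_rot: [-2.79, -0.0, -0.242]
wrist_force: [0.3, -0.2, 1.3]
opening: 0.2
gripper_force: 0.5
```

```bash
python3 - <<'E'
from h import *
arc([172,176,180])
E
```

```text
[588.8 115.8  58.5] [ 0.3 -0.2  1.3]
[-0.01, 0.0, -0.01] [0.01, 0.02, -0.01]
[-0.01, 0.0, -0.01] [0.02, 0.06, -0.27]
[-0.01, 0.0, -0.01] [0.02, 0.08, -0.52]
```

Descending slowly in small steps: about 15 mm remain by the model.

>>> jog_arm(
  moves=[
    [[0,0,0],[0.01,0.03,-0.1],1],
    [[0,0,0],[0.01,0.04,-0.2],1],
    [[0,0,0],[0.02,0.06,-0.3],1],
    [[0,0,0],[0.02,0.06,-0.37],1],
    [[0,0,0],[0.02,0.07,-0.44],1],
    [[0,0,0],[0.02,0.07,-0.5],1],
    [[0,0,0],[0.02,0.07,-0.5],1],
  ],
)

```text
time_s: 7.15
tcp_pos: [589.3, 118.0, 43.7]
tcp_rot: [-2.79, 0.0, -0.242]
wrist_force: [-0.2, 0.0, -0.4]
opening: -0.2
gripper_force: 0.0
```

>>> jog_arm(
  moves=[
    [[0,0,0],[0,0,-0.04],1],
    [[0,0,0],[0,0,-0.08],1],
    [[0,0,0],[0,0,-0.08],1],
  ],
)

```text
time_s: 7.52
tcp_pos: [589.3, 118.0, 41.3]
tcp_rot: [-2.79, 0.0, -0.242]
wrist_force: [-0.5, 0.0, 0.4]
opening: -0.1
gripper_force: 0.1
```

```bash
python3 - <<'E'
from h import *
import cv2
a=env.snapshot("scene")[130:290,202:362,::-1]; b=env.snapshot("top")[150:310,185:345,::-1]
cv2.imwrite("pics/chk3.png",cv2.resize(np.hstack([a,b]),(800,400),interpolation=cv2.INTER_CUBIC))
print(env.observe()["wrist_force"],env.observe()["wrist_torque"])
E
```

```text
[ 0.74986478  0.00724543 -0.32321471] [-0.16337153 -0.00464391 -0.01325432]
```

View pics/chk3.png

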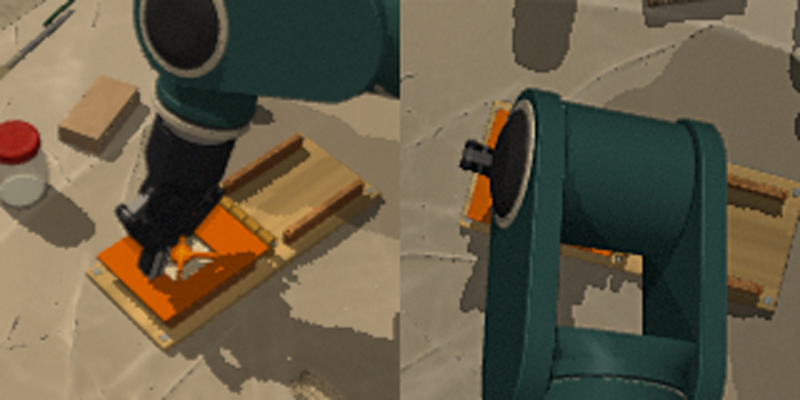

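The leaf is nearly flat over the medallion, with the fingertips at left (150,265) on its solid outer strip. I'll press further in 1 mm steps until the force rises.

>>> jog_arm(
  moves=[
    [[0,0,0],[0,0,-0.04],1],
    [[0,0,0],[0,0,-0.04],1],
  ],
)

```text
time_s: 7.88
tcp_pos: [589.5, 118.0, 40.8]
tcp_rot: [-2.79, -0.0, -0.242]
wrist_force: [-3.8, -1.2, 6.4]
opening: 0.1
gripper_force: 3.4
```

>>> jog_arm(
  moves=[
    [[0,0,0],[0,0,-0.04],1],
    [[0,0,0],[0,0,-0.04],1],
  ],
)

```text
time_s: 8.12
tcp_pos: [589.7, 118.0, 40.5]
tcp_rot: [-2.79, -0.001, -0.242]
wrist_force: [-8.4, -3.0, 16.1]
opening: 0.1
gripper_force: 8.0
```

Resistance is now firm at 16 N with the tip at about 39 mm, so the leaf is on its stop. I'll back off along the finger axis.

>>> jog_arm(
  moves=[
    [[0,0,0],[0,0,0.2],1],
    [[0,0,0],[-0.08,-0.33,1.1],1],
    [[0,0,0],[-0.2,-0.8,2.4],1],
    [[0,0,0],[-0.3,-1.2,3.6],1],
    [[0,0,0],[-0.5,-2.4,4.8],1],
    [[0,0,0],[-0.5,-4.2,5],1],
    [[0,0,0],[-0.5,-6,5],1],
    [[0,0,0],[-0.5,-7.8,5],1],
  ],
)

```text
time_s: 9.12
tcp_pos: [574.1, -117.7, 189.3]
tcp_rot: [-2.79, -0.001, -0.242]
wrist_force: [0.7, -0.0, 0.0]
opening: -0.1
gripper_force: 0.0
```

>>> jog_arm(
  moves=[
    [[0,0,0],[-0.5,-1.8,0],1],
    [[0,0,0],[-1,-3.6,0],1],
    [[0,0,0],[-1.5,-5.4,0],1],
    [[0,0,0],[-2,-7.2,0],1],
    [[0,0,0],[-2,-7.2,0],1],
  ],
)

```text
time_s: 9.75
tcp_pos: [513.2, -335.1, 188.4]
tcp_rot: [-2.79, 0.001, -0.246]
wrist_force: [1.0, 1.0, -0.5]
opening: 0.1
gripper_force: 0.0
```

```bash
python3 - <<'E'
from h import *
import cv2
a=env.snapshot("scene")[150:290,222:362,::-1]; b=env.snapshot("top")[170:310,195:335,::-1]
cv2.imwrite("pics/chk4.png",cv2.resize(np.hstack([a,b]),(800,400),interpolation=cv2.INTER_CUBIC))
# predicted corners (upper face) for flat and for 4 deg short, in picture pixels
for n,ox,oy,sx in(("scene",222,150,0),("top",195,170,400)):
    c=env.calibration(n)
    for th in(np.pi,np.pi-.07):
        o=[]
        for bx,r in((53,146),(-53,146),(-53,8),(53,8)):
            q=c["K"]@(c["R"]@F(leaf(r,bx,th,-3))+c["t"]); q=(q[:2]/q[2]-[ox,oy]+.5)*400/140; o.append((q+[sx,0]).round().tolist())
        print(n,round(th,2),o)
E
```

```text
scene 3.14 [[54.0, 235.0], [134.0, 310.0], [253.0, 225.0], [172.0, 158.0]]
scene 3.07 [[54.0, 227.0], [135.0, 303.0], [253.0, 224.0], [172.0, 157.0]]
top 3.14 [[482.0, 67.0], [447.0, 193.0], [612.0, 236.0], [646.0, 110.0]]
top 3.07 [[481.0, 65.0], [446.0, 193.0], [613.0, 237.0], [646.0, 110.0]]
```

View pics/chk4.png

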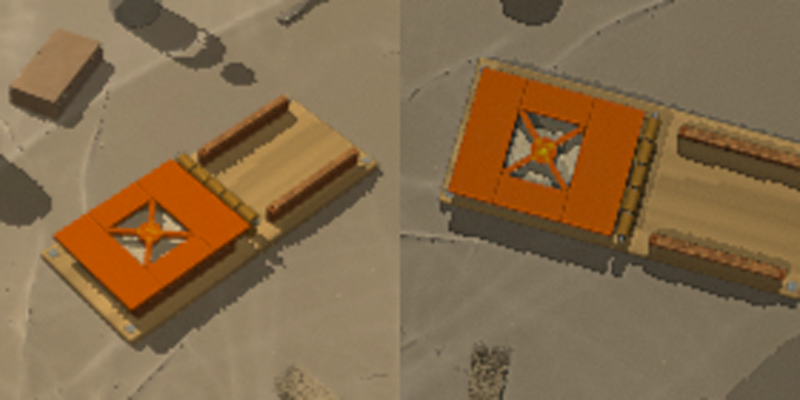

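The leaf lies flat over the medallion. Its scene corners at about (54,232) and (135,307) match the flat prediction of (54,235) and (134,310). The medallion shows centred through the window, and the arm is clear.

```bash
python3 -c "
from bench import env
print(env.close_job())"
```

```text
the job is handed in; nothing more can be done
None
```

The leaf was pushed over its spine and pressed down to its stop, so it lies flat over the medallion; the fingers stayed shut and the job was handed in at about 10 s with the arm clear.

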